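# Index the tube carousel with its ratchet lever

### The arm

A 7-joint arm with a two-finger parallel gripper is mounted at the origin on the work surface. World frame = base frame: x ahead of the robot, y to its left, z up, the work surface at z = 0. Lengths are in m, angles in rad, forces in N, time in s.
With the tool pointing down it reaches from about 0.4 to 0.85 m from the base axis. Payload 4.5 kg.
Tool frame: the origin (TCP) lies at the very end of the fingers, on their centre line; the grasp point (between the pads) lies 19 mm behind it (r.grip_depth is the z of the grasp point in the tool frame, in m); z points along the fingers, y is the line along which they close (so a half turn about z gives the same grasp; the last joint's range is limited). The gripper opens to 88 mm and grips with 3 to 60 N. Pads are 18 mm wide; open, the fingers measure 123 mm over their backs; the gripper's body (75 mm by 187 mm) begins 45 mm behind the grasp point.
Start: joints at [1.371, 0.689, -0.195, 1.565, 0.157, 0.902, -0.215], TCP at [0.145, -0.608, 0.239] pointing down, gripper open.
Joint ranges: [-3.01, 3.01], [-0.46, 2.08], [-1.47, 1.51], [0.13, 2.56], [-1, 4.14], [0.04, 2.09], [-2.66, 2.66]. Speed limits (rad/s): [2.57, 2.57, 3.14, 3.14, 3.14, 3.14, 3.14].

### API

Orientations are given as a unit quaternion [x, y, z, w].
In Python, from plant import r, cams, readout gives the robot as it stands (r), with the cameras (cams) and the readings (readout).
- The arm moves only by the tool move_tool, called after "Call:" by a JSON object that holds its "op" and its "data", one argument or row to a line. Schema: {"type":"object","properties":{"deltas":{"type":"object","properties":{"rows":{"type":"array","items":{"type":"array","items":{"type":"number"},"minItems":7,"maxItems":7},"minItems":1,"maxItems":10}},"additionalProperties":false,"required":["rows"]},"grip_n":{"type":"number"},"only":{"type":"string"},"quiet":{"type":"boolean"},"lines":{"type":"string"}},"required":["deltas"],"additionalProperties":false}. deltas is an object whose key "rows" holds a list of rows, 1 to 10 of them, each of 7 numbers: the opening from 0.0 (shut) to 1.0 (fully open), then dx, dy, dz in a scale on which 1.0 is 0.75 m, then a rotation vector rx, ry, rz in fractions of the full range, 1 being pi/2 rad; each row is the pose to reach, as a shift and turn from the pose commanded when the call began, along the tool's axes at that moment; what a row does not reach only later rows make up. A row lasts 1/10 s, in which the tool goes at most 0.05 m and 0.15 rad, less where a joint would pass 70% of its speed; a pose out of reach is approached as far as the arm can. The fingers move at their own pace and stop on an object; grip_n is the grip in N (left out, the last holds). Time passes only in rows, so rows that do not move let the fingers close. The tool returns the time, the measured TCP pose, the force, the opening and the grip force at its end. only (a regular expression) keeps the lines of the reply that match it, lines (a string "A,B") keeps lines A to B, and quiet returns only ok. Input that does not fit is refused with a message, and nothing moves.
- readout.get_state(): the state, without advancing time (a new reading comes with each control period).
- cams.snapshot(name): name is "side" or "top"; returns the picture (480x640x3 uint8, red, green, blue); there is no depth.
- cams.camera_params(name): a dict with "fx", "fy", "cx", "cy" (pixels), "rvec" (rotation vector, rad) and "tvec" (3), from world to camera coordinates, as OpenCV has them. Camera axes: x right, y down, z forward; pixel columns grow to the right and rows downward; lengths in m; the calibration is good to about 2 mm. A picture is of the moment at which its call begins. camera_params takes no time and is no camera call.
- r.finish_job(): hands the job in; it is judged then, once.
The state is a dict: "clock": time; "q": joint angles; "qd": joint speeds; "joint_torque": joint torques, N m; "tool_pos": TCP position; "eef_rot": TCP orientation; "contact_force": force on the tool from outside, world axes, zero at the start; "moment": the same for the moment, N m; "opening": opening from 0.0 (shut) to 1.0 (fully open); "finger_force": force on a finger pad.
Only numpy, scipy, OpenCV 4.12 (cv2) and the standard library are available. Lean on these libraries where they do the work, as an engineer would, in place of code of your own. Each camera call takes 0.05 s, during which the arm holds its last target. There are 200 camera calls.

### The job

Swing the black-knobbed ratchet lever of the tube carousel back and forth until the yellow-capped tube in the carousel stands in front of the nose of the blue reader block, then let go. The carousel goes only one way, so do not run past. Turn it by the lever, never by pushing on the carousel or its tubes, and do not knock the white wash bottle away or over.

Things in the scene. Friction and masses are not known exactly. Their poses are not given: they have to be found in the camera images.
- indexer: Fixed grey round base of the carousel, 310 mm across, 8 mm thick. Origin at table height on the vertical axis about which carousel and lever turn; z up. +x points to the blue reader block (30 x 40 mm, 100 mm tall, 122 to 152 mm out; its nose points back at the axis and ends 98 mm out). The lever is on the +y side. A red pawl on the base stops the carousel turning back.
- carousel: Aluminium ratchet wheel, 216 mm across, 12 teeth, carrying 12 upright tubes 72 mm from the axis, one per 30 degree notch: eleven red caps, one yellow. All of it lies 22 to 132 mm above the table. Origin on the axis at table height, z up, +x towards the yellow-capped tube. It turns only counterclockwise seen from above and stays where it is left.
- yellow_cap (a point): Centre of the top of the yellow cap (19 mm wide, 18 mm tall) in the carousel, 72 mm from the axis, 116 mm above the table. The tube is at the reader when it lies on the indexer's +x axis. It starts 48 to 102 degrees (1.6 to 3.4 notches) clockwise of that, seen from above.
- lever_knob (a point): Centre of the top of the lever's upright black knob, a plain cylinder 22 mm in diameter, 50 to 122 mm above the table, 185 mm from the axis. It swings level on an arc of 133 mm between stops 69.4 (back) and 110.6 degrees (forward) counterclockwise from the indexer's +x axis. About 2 N moves it; it stays where it is left.
- lever (a joint): Steel lever's angle: 0 at the back stop, 0.72 rad at the forward stop, growing counterclockwise; starts anywhere between. Swung forward it pushes the carousel on; swung back (at least 0.6 rad) its red pawl clicks over a tooth. At the forward stop a tube always stands at the reader. A full stroke advances one notch; the first, from between notches, 0 to 1.4 notches.
- wash_bottle: White plastic wash bottle, 68 mm in diameter, 170 mm tall, standing to the left of the carousel; origin at the centre of its underside. To be left alone.

How it is judged:
By the outcome, as a careful person would: the job done as asked, in the order asked, and still so for the second after the job is handed in, with the robot touching nothing.
It also fails if it takes over 45 s, if anything falls off the work surface, if the arm or the gripper's body presses on something with over 40 N, if the wrist force passes 120 N, or if a joint passes its speed limit or range.

## Working session

There is one attempt and no reset: what is moved stays moved. The work goes in short steps, Python scripts to look and compute and a tool call to move; the robot and the scene stay as the last step left them, time stands still between calls to the robot, and variables do not carry over. Pictures are saved under pics/ and viewed, at most 10 in all, crops included, and the job is handed in when it is done.

```bash
ls; mkdir -p pics
```

Run:
```python
from plant import r, cams, readout
import cv2
for n in("top","side"):
    im=cams.snapshot(n); cv2.imwrite(f"pics/{n}0.png",im[:,:,::-1]); print(n,cams.camera_params(n))
s=readout.get_state();print(s)
```

```text
pics
plant.py
top {'fx': 486.79691485102666, 'fy': 486.79691485102666, 'cx': 327.05353237990914, 'cy': 254.36647107291253, 'rvec': array([ 2.16290967, -2.1325283 ,  0.18179457]), 'tvec': array([0.10597096, 0.60240804, 0.80741678])}
side {'fx': 528.9688089857802, 'fy': 528.9688089857802, 'cx': 326.1900384977802, 'cy': 245.3300205266527, 'rvec': array([ 2.17078238, -0.47558956,  0.24971151]), 'tvec': array([-0.50211123,  0.31704357,  0.71519884])}
{'clock': 0.1, 'q': array([ 1.3707973 ,  0.68989401, -0.19453527,  1.56621186,  0.15728685,
        0.90251709, -0.21510319]), 'qd': array([ 0.00044065, -0.00238086, -0.00029994, -0.00298835, -0.00058194,
       -0.00115507, -0.00025949]), 'joint_torque': array([-3.35462886e-03, -5.28501320e+01, -1.27140652e+00, -1.53837436e+01,
       -5.25110832e-02,  2.00794362e-03,  3.09197378e-05]), 'tool_pos': array([ 0.14463523, -0.6074582 ,  0.23800194]), 'eef_rot': array([ 9.93170425e-01,  1.16669767e-01, -1.46107633e-04, -8.06936858e-04]), 'contact_force': array([-0.30211085, -0.5006772 , -0.06038155]), 'moment': array([ 0.01107314,  0.01939132, -0.06222574]), 'finger_force': 0.0, 'opening': 0.9983616049801324}
```

View pics/top0.png

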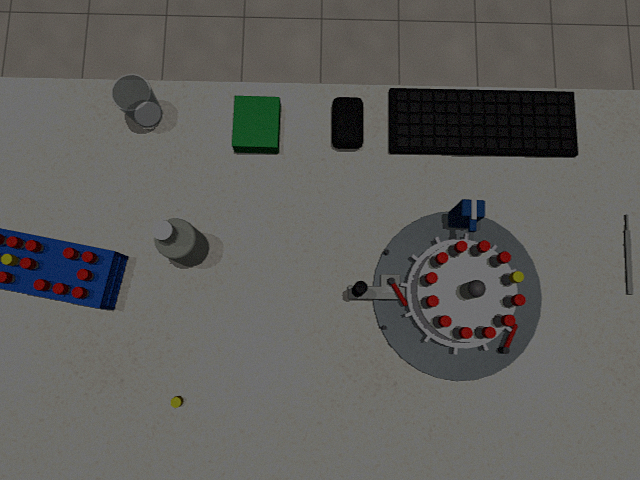

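View pics/side0.png

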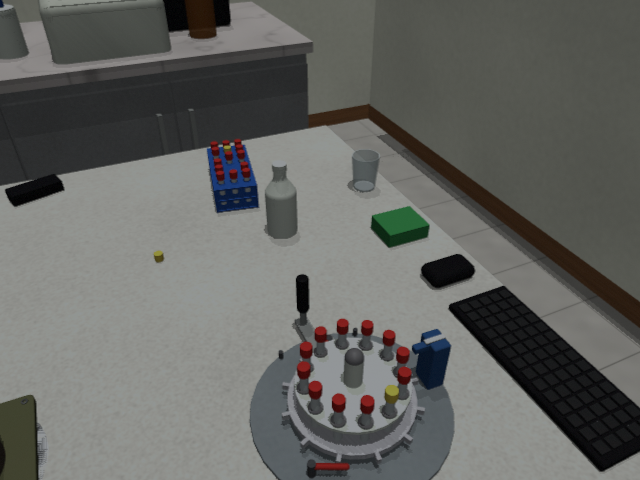

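The top view shows the carousel near (460,295), the black knob top at about (360,288), the yellow cap at (518,277), the reader at (468,213) and the bottle at (175,240). In the side view the knob top is at (302,278) and the yellow cap at (391,391).

Create h.py:
```python
from plant import r, cams, readout
import cv2, numpy as np
from scipy.spatial.transform import Rotation as R
def ray(n,uv):
    p=cams.camera_params(n); M=R.from_rotvec(p["rvec"]).as_matrix()
    d=M.T@np.array([(uv[0]-p["cx"])/p["fx"],(uv[1]-p["cy"])/p["fy"],1]); return -M.T@p["tvec"],d
def onz(n,uv,z):
    c,d=ray(n,uv); return c+d*(z-c[2])/d[2]
def tri(a,b):
    (c1,d1),(c2,d2)=ray("top",a),ray("side",b)
    t=np.linalg.lstsq(np.c_[d1,-d2],c2-c1,rcond=None)[0]
    p,q=c1+t[0]*d1,c2+t[1]*d2; return (p+q)/2,np.linalg.norm(p-q)
def blobs(im,lo,hi,box,amin=20):
    h=cv2.inRange(cv2.cvtColor(im,cv2.COLOR_RGB2HSV),lo,hi); m=np.zeros_like(h)
    x0,y0,x1,y1=box; m[y0:y1,x0:x1]=h[y0:y1,x0:x1]
    n,_,s,c=cv2.connectedComponentsWithStats(m)
    return [(c[i],s[i]) for i in range(1,n) if s[i,4]>=amin]
def fitc(P):
    P=np.array(P)[:,:2]; a=np.linalg.lstsq(np.c_[2*P,np.ones(len(P))],(P**2).sum(1),rcond=None)[0]
    return a[:2],np.sqrt(a[2]+a[:2]@a[:2])
```

Run:
```python
from h import *
t=cams.snapshot("top"); s=cams.snapshot("side")
np.set_printoptions(precision=4,suppress=True)
Y=((20,110,60),(35,255,255)); RD=((0,150,60),(8,255,255)); BK=((0,0,0),(180,255,28)); BL=((100,120,30),(125,255,255))
boxT=(400,225,540,350); boxS=(280,310,430,440)
yt=blobs(t,*Y,boxT); ys=blobs(s,*Y,boxS); print("yellow",yt,ys,tri(yt[0][0],ys[0][0]))
rt=blobs(t,*RD,boxT,40); print([(c.round(1),q[4]) for c,q in rt])
P=[onz("top",c,.110) for c,q in rt if q[4]>40 and q[4]<180]+[onz("top",yt[0][0],.110)]
c,rad=fitc(P); print("axis all",c,rad,[np.round(np.linalg.norm(p[:2]-c),4) for p in P])
rs=blobs(s,*RD,boxS,40); Q=[onz("side",c2,.107) for c2,q in rs]+[onz("side",ys[0][0],.107)]
print("axis side",fitc(Q),len(Q))
print("knobT",blobs(t,*BK,(330,270,385,310)))
print("knobS",blobs(s,*BK,(285,265,320,320)))
print("blue",blobs(t,*BL,(430,190,500,245)),blobs(s,*BL,(400,320,460,395)))
print(tri((360,288),(302,278)))
```

```text
yellow [(array([517.7647, 276.1569]), array([512, 271,  12,  11, 102], dtype=int32))] [(array([391.3349, 393.6326]), array([385, 385,  14,  19, 215], dtype=int32))] (array([ 0.5591, -0.1932,  0.1101]), np.float64(0.0017305279492591775))
[(array([461.5, 245.6]), np.int32(80)), (array([484.2, 245.3]), np.int32(84)), (array([442.3, 257.2]), np.int32(83)), (array([504.8, 256.6]), np.int32(77)), (array([431.7, 277.1]), np.int32(79)), (array([432.8, 300.6]), np.int32(82)), (array([519.3, 299.5]), np.int32(88)), (array([510. , 327.5]), np.int32(168)), (array([445.4, 321. ]), np.int32(87)), (array([466.4, 332.2]), np.int32(88)), (array([490. , 332.1]), np.int32(87))]
axis all [ 0.538  -0.1253] 0.07314016433950234 [np.float64(0.0739), np.float64(0.0735), np.float64(0.0739), np.float64(0.0724), np.float64(0.0737), np.float64(0.0731), np.float64(0.0708), np.float64(0.0797), np.float64(0.0725), np.float64(0.0711), np.float64(0.0709), np.float64(0.0718)]
axis side (array([ 0.5402, -0.121 ]), np.float64(0.07236971761943457)) 12
knobT [(array([358.9086, 288.5657]), array([352, 281,  15,  16, 175], dtype=int32))]
knobS [(array([302.0172, 293.3735]), array([296, 275,  13,  39, 407], dtype=int32))]
blue [(array([468.1239, 213.5983]), array([461, 199,  16,  32, 234], dtype=int32)), (array([480.2302, 208.0079]), array([477, 200,   8,  17, 126], dtype=int32))] [(array([431.4599, 359.6974]), array([ 412,  329,   38,   60, 1398], dtype=int32))]
(array([0.5369, 0.0625, 0.1208]), np.float64(0.0016063933385248093))
```

Add to h.py:
```python
np.set_printoptions(precision=4,suppress=True)
def shift(target,yaw):  # target TCP, tool pointing down with tool x at world angle yaw
    s=readout.get_state(); q=R.from_quat(s["eef_rot"]); g=R.from_euler("z",yaw)*R.from_euler("x",np.pi)
    return q.inv().apply(np.array(target)-s["tool_pos"]),(q.inv()*g).as_rotvec()
AX=None
def carousel(ax=None):
    t=cams.snapshot("top"); box=(400,225,540,350)
    y=blobs(t,(20,110,60),(35,255,255),box)
    P=[onz("top",c,.110) for c,q in blobs(t,(0,150,60),(8,255,255),box,40) if q[4]<110]+[onz("top",y[0][0],.110)]
    c,rad=fitc(P); return c,rad,P[-1]
```

Run:
```python
from h import *
c,rad,y=carousel(); print(c,rad)
rd=onz("top",(473,208),.1); print("reader",rd,np.linalg.norm(rd[:2]-c),np.degrees(np.arctan2(*(rd[:2]-c)[::-1])))
print("yellow deg",np.degrees(np.arctan2(*(y[:2]-c)[::-1])))
k=tri((360,288),(302,278))[0]; d=k[:2]-c; print("knob",np.linalg.norm(d),np.degrees(np.arctan2(*d[::-1])))
print("bottle",onz("top",(164,231),.17),tri((164,231),(279,164)))
print(shift([*k[:2],.24],np.radians(90)))
```

```text
[ 0.5394 -0.1242] 0.07247023899641789
reader [ 0.6746 -0.1278  0.1   ] 0.13529153269134983 -1.5509968812602148
yellow deg -73.50337433960136
knob 0.18667787469850056 90.7546832737031
bottle [0.6132 0.3608 0.17  ] (array([0.6132, 0.3606, 0.1704]), np.float64(0.00020051309311951452))
(array([ 0.5368, -0.5611, -0.0012]), array([-0.0007, -0.0005, -1.337 ]))
```

Run:
```python
import cv2
a=cv2.imread("pics/top0.png")[180:350,330:550]
cv2.imwrite("pics/crop0.png",cv2.convertScaleAbs(cv2.resize(a,None,fx=3.5,fy=3.5,interpolation=cv2.INTER_CUBIC),alpha=1.6))
```

```text
(no output)
```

View pics/crop0.png

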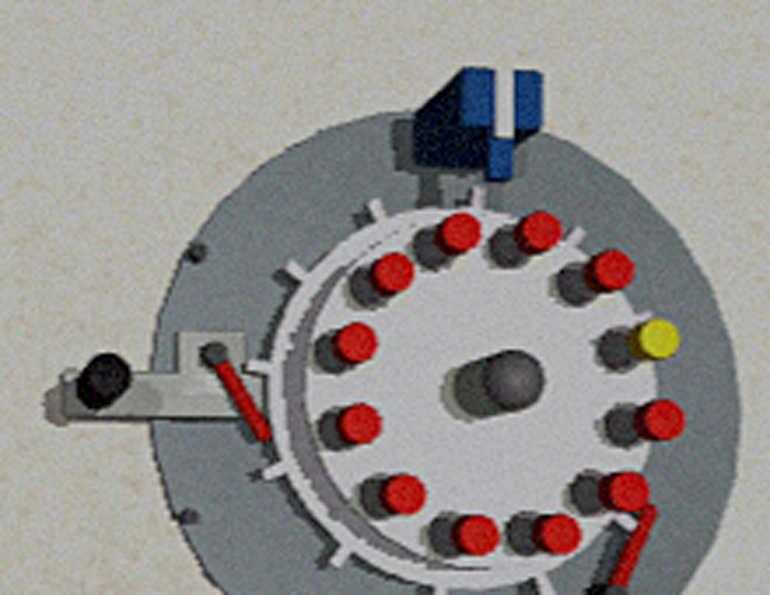

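The crop shows the reader with its nose at (500,160), the knob at (105,380) and the yellow cap at (658,340), about 2.4 notches before the nose. The lever is about mid-range. All points match the given radii and heights. Moving above the knob.

Careful with the scale: shifts go in shares of 0.75 m and turns go in shares of pi/2 rad. That gives: -0.561 m / 0.75 = -0.748, 0.537 m / 0.75 = 0.716, -1.337 rad / 1.5708 = -0.8512.

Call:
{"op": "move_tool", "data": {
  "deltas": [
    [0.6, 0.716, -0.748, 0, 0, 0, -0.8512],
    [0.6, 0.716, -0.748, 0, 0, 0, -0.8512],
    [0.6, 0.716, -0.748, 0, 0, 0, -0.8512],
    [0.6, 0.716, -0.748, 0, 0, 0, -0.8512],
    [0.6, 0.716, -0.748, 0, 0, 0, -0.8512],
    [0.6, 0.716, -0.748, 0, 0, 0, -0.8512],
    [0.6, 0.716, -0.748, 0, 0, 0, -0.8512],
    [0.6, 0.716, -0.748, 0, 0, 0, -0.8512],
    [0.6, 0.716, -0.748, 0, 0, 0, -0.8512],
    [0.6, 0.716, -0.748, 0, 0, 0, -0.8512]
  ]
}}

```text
refused: deltas: the value is not of type 'object' (schema: type "object"). Nothing was moved.
```

Wrong form. The message asks for an object with the rows under "rows", so I'll send the same numbers that way.

Call:
{"op": "move_tool", "data": {
  "deltas": {"rows":[[0.6, 0.716, -0.748, 0, 0, 0, -0.8512], [0.6, 0.716, -0.748, 0, 0, 0, -0.8512], [0.6, 0.716, -0.748, 0, 0, 0, -0.8512], [0.6, 0.716, -0.748, 0, 0, 0, -0.8512], [0.6, 0.716, -0.748, 0, 0, 0, -0.8512], [0.6, 0.716, -0.748, 0, 0, 0, -0.8512], [0.6, 0.716, -0.748, 0, 0, 0, -0.8512], [0.6, 0.716, -0.748, 0, 0, 0, -0.8512], [0.6, 0.716, -0.748, 0, 0, 0, -0.8512], [0.6, 0.716, -0.748, 0, 0, 0, -0.8512]]}
}}

```text
clock: 1.25
tool_pos: [0.3982, -0.175, 0.2388]
eef_rot: [0.706, 0.708, 0.0, 0.0]
contact_force: [0.1, -0.5, -0.7]
opening: 0.599
finger_force: 0.0
```

```bash
python3 -c "
from h import *
print(shift([.537,.0625,.24],np.pi/2))"
```

```text
(array([ 0.2371,  0.1394, -0.0011]), array([0.0005, 0.0001, 0.0025]))
```

To row units: 0.237 m / 0.75 = 0.316, 0.139 m / 0.75 = 0.1853.

Call:
{"op": "move_tool", "data": {
  "deltas": {"rows":[[0.5, 0.316, 0.1853, 0, 0, 0, 0], [0.5, 0.316, 0.1853, 0, 0, 0, 0], [0.5, 0.316, 0.1853, 0, 0, 0, 0], [0.5, 0.316, 0.1853, 0, 0, 0, 0], [0.5, 0.316, 0.1853, 0, 0, 0, 0], [0.5, 0.316, 0.1853, 0, 0, 0, 0], [0.5, 0.316, 0.1853, 0, 0, 0, 0], [0.5, 0.316, 0.1853, 0, 0, 0, 0]]}
}}

```text
clock: 2.05
tool_pos: [0.5361, 0.0603, 0.2384]
eef_rot: [0.707, 0.707, -0.001, -0.0]
contact_force: [-0.5, 0.1, 0.9]
opening: 0.501
finger_force: 0.0
```

Run:
```python
from h import *
cv2.imwrite("pics/side1.png",cv2.resize(cams.snapshot("side")[150:400,180:450,::-1],None,fx=2,fy=2))
```

```text
(no output)
```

View pics/side1.png

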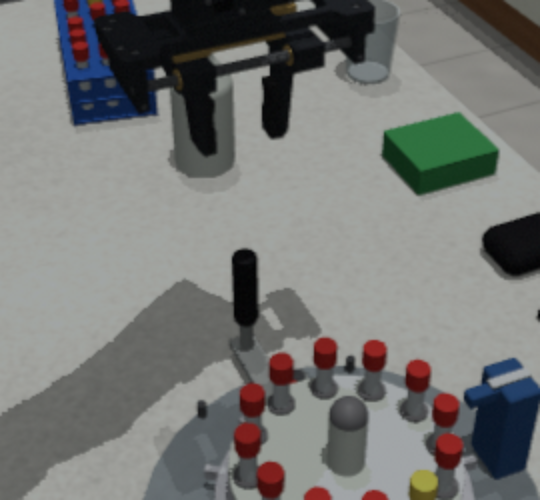

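The fingers straddle the knob (245,255 in crop) along the swing direction, clear of everything. Descending.

To row units: 0.153 m / 0.75 = 0.204, 0.05 m / 0.75 = 0.0667.

Call:
{"op": "move_tool", "data": {
  "deltas": {"rows":[[0.5, 0.0013, 0, 0.0667, 0, 0, 0], [0.5, 0.0013, 0, 0.1333, 0, 0, 0], [0.5, 0.0013, 0, 0.204, 0, 0, 0], [0.5, 0.0013, 0, 0.204, 0, 0, 0], [0.33, 0.0013, 0, 0.204, 0, 0, 0], [0.33, 0.0013, 0, 0.204, 0, 0, 0], [0.33, 0.0013, 0, 0.204, 0, 0, 0]]},
  "grip_n": 5
}}

```text
clock: 2.8
tool_pos: [0.5382, 0.0614, 0.0883]
eef_rot: [0.707, 0.707, 0.002, 0.001]
contact_force: [0.1, 0.0, 0.8]
opening: 0.332
finger_force: 0.0
```

To row units: -0.06 m / 0.75 = -0.08, -0.055 m / 0.75 = -0.0733.

Call:
{"op": "move_tool", "data": {
  "deltas": {"rows":[[0.33, 0, -0.02, 0, 0, 0, 0], [0.33, -0.0027, -0.04, 0, 0, 0, 0], [0.33, -0.008, -0.06, 0, 0, 0, 0], [0.33, -0.012, -0.0733, 0, 0, 0, 0], [0.33, -0.0133, -0.08, 0, 0, 0, 0], [0.33, -0.0133, -0.08, 0, 0, 0, 0]]}
}}

```text
clock: 3.4
tool_pos: [0.4778, 0.0515, 0.0871]
eef_rot: [0.707, 0.707, 0.001, 0.001]
contact_force: [1.1, -0.2, 0.8]
opening: 0.334
finger_force: 0.5
```

To row units: -0.006 m / 0.75 = -0.008, -0.004 m / 0.75 = -0.0053.

Call:
{"op": "move_tool", "data": {
  "deltas": {"rows":[[0.33, 0, -0.0053, 0, 0, 0, 0], [0.33, -0.0013, -0.008, 0, 0, 0, 0], [0.33, -0.0013, -0.008, 0, 0, 0, 0]]}
}}

```text
clock: 3.7
tool_pos: [0.4766, 0.0516, 0.0869]
eef_rot: [0.708, 0.707, 0.005, 0.003]
contact_force: [9.8, -1.6, -0.2]
opening: 0.349
finger_force: 5.0
```

Create chk.py:
```python
from h import *
c,rad,y=carousel(); c=np.array([.5394,-.124]); print(rad,"yellow rel deg",np.degrees(np.arctan2(*(y[:2]-c)[::-1]))+1.5)
```

```bash
python3 chk.py
```

```text
0.07233176203880141 yellow rel deg -61.05920204499948
```

At the forward stop, yellow is 2 notches short. Back stroke now.

To row units: 0.14 m / 0.75 = 0.1867, 0.135 m / 0.75 = 0.18.

Call:
{"op": "move_tool", "data": {
  "deltas": {"rows":[[0.33, 0.0067, 0.0267, 0, 0, 0, 0], [0.33, 0.0133, 0.0533, 0, 0, 0, 0], [0.33, 0.016, 0.08, 0, 0, 0, 0], [0.33, 0.016, 0.1067, 0, 0, 0, 0], [0.33, 0.0107, 0.1333, 0, 0, 0, 0], [0.33, 0.0053, 0.16, 0, 0, 0, 0], [0.33, -0.0013, 0.18, 0, 0, 0, 0], [0.33, -0.0027, 0.1867, 0, 0, 0, 0], [0.33, -0.0027, 0.1867, 0, 0, 0, 0]]}
}}

```text
clock: 4.65
tool_pos: [0.6106, 0.0482, 0.0856]
eef_rot: [0.707, 0.707, -0.0, -0.0]
contact_force: [0.3, 1.0, 0.7]
opening: 0.332
finger_force: 0.0Traceback (most recent call last):
```

```bash
python3 chk.py
```

```text
  File "chk.py", line 2, in <module>
    c,rad,y=carousel(); c=np.array([.5394,-.124]); print(rad,"yellow rel deg",np.degrees(np.arctan2(*(y[:2]-c)[::-1]))+1.5)
            ~~~~~~~~^^
  File "h.py", line 29, in carousel
    P=[onz("top",c,.110) for c,q in blobs(t,(0,150,60),(8,255,255),box,40) if q[4]<110]+[onz("top",y[0][0],.110)]
                                                                                                   ~^^^
IndexError: list index out of range
```

To row units: -0.139 m / 0.75 = -0.1853, -0.13 m / 0.75 = -0.1733.

Call:
{"op": "move_tool", "data": {
  "deltas": {"rows":[[0.33, 0.008, -0.02, 0, 0, 0, 0], [0.33, 0.0133, -0.0467, 0, 0, 0, 0], [0.33, 0.0187, -0.0733, 0, 0, 0, 0], [0.33, 0.0187, -0.1, 0, 0, 0, 0], [0.33, 0.016, -0.1267, 0, 0, 0, 0], [0.33, 0.0093, -0.1533, 0, 0, 0, 0], [0.33, 0.004, -0.1733, 0, 0, 0, 0], [0.33, 0.0027, -0.1853, 0, 0, 0, 0], [0.33, 0.0027, -0.1853, 0, 0, 0, 0]]}
}}

```text
clock: 5.6
tool_pos: [0.4742, 0.052, 0.0865]
eef_rot: [0.707, 0.707, 0.003, 0.001]
contact_force: [10.6, 0.2, -7.6]
opening: 0.407
finger_force: 5.0
```

```bash
python3 chk.py
```

```text
0.07231004196020276 yellow rel deg -30.72807155584301
```

One notch gained; one remains. Same again, slower at the end.

To row units: 0.14 m / 0.75 = 0.1867, 0.135 m / 0.75 = 0.18.

Call:
{"op": "move_tool", "data": {
  "deltas": {"rows":[[0.33, 0.0067, 0.0267, 0, 0, 0, 0], [0.33, 0.0133, 0.0533, 0, 0, 0, 0], [0.33, 0.016, 0.08, 0, 0, 0, 0], [0.33, 0.016, 0.1067, 0, 0, 0, 0], [0.33, 0.0107, 0.1333, 0, 0, 0, 0], [0.33, 0.0053, 0.16, 0, 0, 0, 0], [0.33, -0.0013, 0.18, 0, 0, 0, 0], [0.33, -0.0027, 0.1867, 0, 0, 0, 0], [0.33, -0.0027, 0.1867, 0, 0, 0, 0]]},
  "grip_n": 8
}}

```text
clock: 6.55
tool_pos: [0.611, 0.0485, 0.0856]
eef_rot: [0.707, 0.707, -0.0, -0.0]
contact_force: [-1.7, -1.0, 0.3]
opening: 0.329
finger_force: 0.0
```

To row units: -0.139 m / 0.75 = -0.1853, -0.135 m / 0.75 = -0.18.

Call:
{"op": "move_tool", "data": {
  "deltas": {"rows":[[0.33, 0.008, -0.02, 0, 0, 0, 0], [0.33, 0.0133, -0.0467, 0, 0, 0, 0], [0.33, 0.0187, -0.0733, 0, 0, 0, 0], [0.33, 0.0187, -0.1, 0, 0, 0, 0], [0.33, 0.016, -0.12, 0, 0, 0, 0], [0.33, 0.0107, -0.14, 0, 0, 0, 0], [0.33, 0.008, -0.1573, 0, 0, 0, 0], [0.33, 0.0053, -0.1707, 0, 0, 0, 0], [0.33, 0.004, -0.18, 0, 0, 0, 0], [0.33, 0.0027, -0.1853, 0, 0, 0, 0]]}
}}

```text
clock: 7.55
tool_pos: [0.4774, 0.0523, 0.0865]
eef_rot: [0.707, 0.707, 0.005, 0.002]
contact_force: [16.4, 0.3, -12.5]
opening: 0.333
finger_force: 8.1
```

```bash
python3 chk.py
```

```text
0.07212180902703748 yellow rel deg -0.895242942090487
```

Yellow is at the reader with the lever on its stop. Relax the push, open, and rise straight up.

To row units: -0.16 m / 0.75 = -0.2133, -0.12 m / 0.75 = -0.16.

Call:
{"op": "move_tool", "data": {
  "deltas": {"rows":[[0.36, 0, 0.0067, 0, 0, 0, 0], [0.5, 0, 0.0093, 0, 0, 0, 0], [0.5, 0, 0.0093, 0, 0, 0, 0], [0.5, 0, 0.0093, -0.04, 0, 0, 0], [0.5, 0, 0.0093, -0.0933, 0, 0, 0], [0.5, 0, 0.0093, -0.16, 0, 0, 0], [0.5, 0, 0.0093, -0.2133, 0, 0, 0], [0.5, 0, 0.0093, -0.2133, 0, 0, 0], [0.5, 0, 0.0093, -0.2133, 0, 0, 0]]}
}}

```text
clock: 8.5
tool_pos: [0.479, 0.0501, 0.2461]
eef_rot: [0.707, 0.707, 0.0, 0.0]
contact_force: [0.3, -0.7, -0.3]
opening: 0.501
finger_force: 0.0Traceback (most recent call last):
```

```bash
python3 chk.py
```

Run:
```python
from h import *
cv2.imwrite("pics/top2.png",cams.snapshot("top")[:,:,::-1])
```

```text
  File "chk.py", line 2, in <module>
    c,rad,y=carousel(); c=np.array([.5394,-.124]); print(rad,"yellow rel deg",np.degrees(np.arctan2(*(y[:2]-c)[::-1]))+1.5)
            ~~~~~~~~^^
  File "h.py", line 29, in carousel
    P=[onz("top",c,.110) for c,q in blobs(t,(0,150,60),(8,255,255),box,40) if q[4]<110]+[onz("top",y[0][0],.110)]
                                                                                                   ~^^^
IndexError: list index out of range
```

View pics/top2.png

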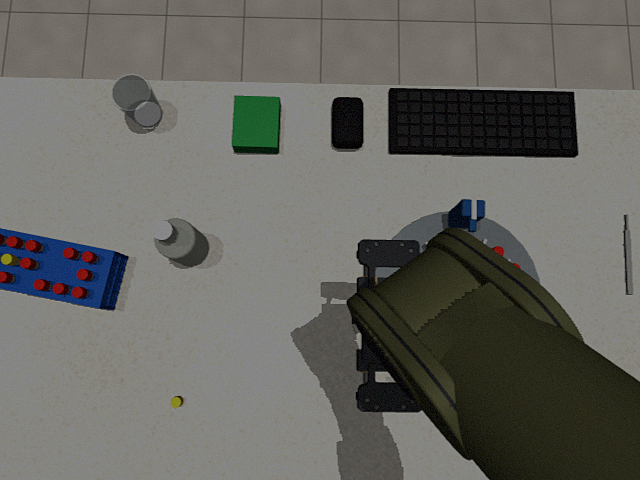

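The arm hides the caps (471,240 region); the bottle is unmoved at (175,240). Moving aside to check.

To row units: 0.16 m / 0.75 = 0.2133, 0.12 m / 0.75 = 0.16.

Call:
{"op": "move_tool", "data": {
  "deltas": {"rows":[[0.5, 0.0533, -0.0267, -0.0267, 0, 0, 0], [0.5, 0.1067, -0.0533, -0.0533, 0, 0, 0], [0.5, 0.16, -0.08, -0.0533, 0, 0, 0], [0.5, 0.2133, -0.0933, -0.0533, 0, 0, 0], [0.5, 0.2133, -0.0933, -0.0533, 0, 0, 0], [0.5, 0.2133, -0.0933, -0.0533, 0, 0, 0]]}
}}

```text
clock: 9.2
tool_pos: [0.4083, 0.2106, 0.2843]
eef_rot: [0.706, 0.708, -0.002, -0.0]
contact_force: [-0.4, -0.5, 0.5]
opening: 0.499
finger_force: 0.0
```

```bash
python3 chk.py
```

Run:
```python
from h import *
cv2.imwrite("pics/top3.png",cams.snapshot("top")[:,:,::-1])
```

```text
0.07751485331916014 yellow rel deg -1.0302001842097908
```

View pics/top3.png

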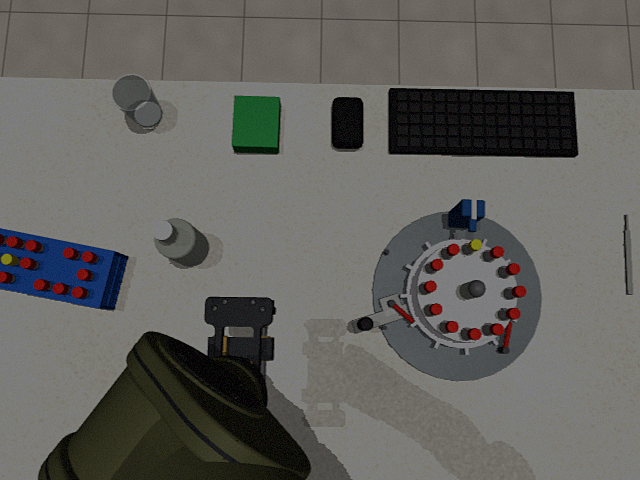

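The yellow cap at (476,244) stands in front of the nose, the lever at (365,324) is at the forward stop, the bottle is in place and the arm is clear.

```bash
python3 -c "
from plant import r, cams, readout
print(r.finish_job())"
```

```text
the job is handed in; nothing more can be done
None
```

The yellow-capped tube stands in front of the reader's nose (within about 1° by camera), the lever is released at its forward stop, the wash bottle is unmoved, and the job was handed in at about 9 s.

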